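# Close up the drill case

### The job

Close up the open drill case with your fingertips: push the upright drill rack over until it lies fully flat inside the case, and only then swing the standing cover over it and press it fully shut. Only push and press, pick nothing up: do not lift or tip the case, or shove or twist it on the bench, leave the other things on the bench where they are, and finish clear of everything.

Things in the scene. Friction and masses are not known exactly. Their poses are not given: they have to be found in the camera images.
- case: Base pan of a green sheet-steel drill case, 200 (its x) x 250 (its y) x 48 mm high, walls 3 mm, open on top, loose on rubber feet on the bench; 1.8 to 2.4 kg in all, slides at about 9 N or more. Origin: centre of its underside, on the bench. z up, -x the front (clasps), +x the cover's hinge side; x is turned 0.35 to 2.15 rad from world x towards world y (hinge far left to near left).
- rack_pivot (a point): Middle of the pivot rod of the drill rack, inside the pan near its front: 72 mm in front of the case's centre, 16 mm above the bench. The rod runs along the case's y. Axes as the case's.
- rack (a joint): Angle (rad) of the drill rack about its pivot: 0 folded flat in the pan (stop), 1.57 upright, 1.70 the other stop (leaning to the front). Starts between 1.2 and 1.65. It folds down from upright towards the case's +x, the cover's hinge. Stiff pivot: it stays at any angle where it is left; 2 to 4 N at the tab moves it.
- rack_tab (a point): Middle of the bare finger tab at the rack's free edge, 136 mm from the pivot, on the drill face (front when upright, top when folded). Rack: 3 mm aluminium panel 220 mm wide; 13 drills and two black strips, up to 14 mm proud of this face, end 110 mm from the pivot. Tab: 60 mm wide along y, from 126 to 146 mm. Axes: x from pivot to tab, z out of the drill face.
- cover_hinge (a point): Middle of the cover's hinge line, on the +x rim of the pan: 100 mm behind the case's centre, 48 mm above the bench. The line runs along the case's y.
- cover (a joint): Angle (rad) of the cover about its hinge: 0 fully shut on the pan's rim (stop), 1.57 upright, 2.05 the other stop. Starts between 1.65 and 1.88, leaning back away from the pan. Stiff hinge: it stays at any angle where it is left; 1 to 5 N near the free edge moves it.
- cover_edge (a point): Middle of the free (front) edge of the cover, on its outer face (top when shut, then 61 mm above the bench), 201 mm from the hinge. Cover: green steel tray 202 x 252 mm, 13 mm deep, outer face 13 mm off the hinge line; a steel thumb lip 60 mm wide sticks 9 mm beyond the edge on the rim side. Axes: x from free edge to hinge, z out of the outer face (up when shut, away from the pan when open).
- blank_mid (a point): Bystander: turned light-wood spindle blank, 48 mm in diameter, 110 mm tall, standing on end; point half-way up. It and the tin stand near the case's -y end, one beside it and one off its front corner, either way round, 180 to 260 mm from the case's centre.
- tin_mid (a point): Bystander: round yellow wax tin, 72 mm in diameter, 38 mm high; point half-way up.
- key_mid (a point): Bystander: steel drill-chuck key, T-shaped, 90 x 66 mm, 14 mm high, lying in front of the case, towards its -y end; point at its middle.

How it is judged:
On the way, in this order (a step that is already met when the one before it is completed fails the run):
1. the drill rack lies flat in the pan while the cover still stands open (value of joint rack below 0.08 rad and value of joint cover above 1.2 rad), for 0.2 s.
2. the cover is shut over the folded rack (value of joint cover below 0.03 rad and value of joint rack below 0.08 rad), for 0.2 s.
At the end, for the whole second after the job is handed in: The rack is folded flat (within 0.08 rad of its stop), the cover is shut over it (within 0.03 rad, about 6 mm at its free edge), the case stands flat and still with the rack's pivot and the cover's hinge within 20 mm of where they were, and blank, tin and key are within 20 mm of where they stood (all of step 2 and linear speed of case below 0.02 m/s and angle between case's own z axis and vertical below 0.03 rad and distance of each of blank_mid, tin_mid, key_mid, rack_pivot, cover_hinge from where it was at the start of the episode below 0.02 m); the robot touches nothing.
It fails at once if the cover is brought down while the rack still stands up (value of joint cover below 1.2 rad and value of joint rack above 0.12 rad).
It fails at once if the case is lifted off the bench (height (world z) of case above 0.012 m).
It fails at once if the case is tipped (angle between case's own z axis and vertical above 0.12 rad).
It fails at once if the case is shoved or twisted on the bench by more than 25 mm (distance of any of rack_pivot, cover_hinge from where it was at the start of the episode above 0.025 m).
It fails at once if a bystander is pushed, lifted or knocked over (distance of any of blank_mid, tin_mid, key_mid from where it was at the start of the episode above 0.03 m).
It also fails if it takes over 61 s, if anything falls off the work surface, if the arm or the gripper's body presses on something with over 40 N, if the wrist force passes 120 N, or if a joint passes its speed limit or range.

### The arm

A 6-joint arm with a two-finger parallel gripper is mounted at the origin on the work surface. World frame = base frame: x ahead of the robot, y to its left, z up, the work surface at z = 0. Lengths are in m, angles in rad, forces in N, time in s.
With the tool pointing down it reaches from about 0.25 to 0.775 m from the base axis. Payload 4 kg.
Tool frame: the origin (TCP) lies where the fingers leave the gripper's body, on its centre line; the fingertips stand 97 mm ahead of it and the grasp point (between the pads) lies 78 mm ahead of it; z points along the fingers, x is the direction in which the jaws open and shut, and the axes are right-handed (so a half turn about z gives the same grasp; the last joint's range is limited). The gripper opens to 94 mm and grips with 3 to 60 N. Pads are 16 mm wide; open, the fingers measure 119 mm over their backs; the gripper's body (75 mm by 177 mm) begins 78 mm behind the grasp point.
Start: joints at [1.146, 0.087, 1.371, -0, 1.684, -0.103], TCP at [0.174, 0.522, 0.303] pointing down, gripper open.
Joint ranges: [-3.1, 3.1], [-0.76, 2.03], [0.27, 2.55], [-1.08, 4.22], [0.17, 2.65], [-2.57, 2.57]. Speed limits (rad/s): [2.79, 2.79, 3.14, 3.14, 3.14, 3.14].

### API

Orientations are given as [roll, pitch, yaw] about the fixed x, y, z axes, in that order (R = Rz(yaw) Ry(pitch) Rx(roll)).
In Python, from bench import * gives the robot as it stands.
- The arm moves only by the tool jog_arm, never from a script. Its argument "moves" is a list of rows, each a list of 7 numbers: the turn, a rotation vector about the world's x, y, z in rad, then the shift along the world's x, y, z in mm, then the finger opening in mm, from 0 to 94. In form: [[rx, ry, rz, tx, ty, tz, fingers], ...]. A call has 1 to 12 rows; each row shifts and turns the commanded pose from where the row before left it; what a row does not reach is not made up. A row lasts 1/8 s, in which the tool goes at most 62.5 mm and 10.7 degrees, less where a joint would pass 70% of its speed; a pose out of reach is approached as far as the arm can. A call is refused whole if a number of a shift passes 62.5 or a number of a turn 0.188, either way. A call with a gripper value outside its range is refused whole. The fingers move at their own pace and stop on an object; the grip force is fixed at half the most. Time passes only in rows, so rows that do not move let the fingers close. It gives the time, the measured TCP pose, the force and the opening at its end, in the units of the state.
- get_obs(): the state, without advancing time (a new reading comes with each control period).
- snapshot(name): name is "scene" or "top"; returns the picture (420x560x3 uint8, red, green, blue); there is no depth.
- get_calibration(name): a dict with "camera_matrix" (3x3 intrinsics, pixels), "k1" (the pictures are not rectified: a ray, as slopes to the right and down, at radius r is drawn at 1 + k1 r^2 times it, then the intrinsics apply), "R" (3x3) and "t" (3): a world point X has camera coordinates R X + t. Camera axes: x right, y down, z forward; pixel columns grow to the right and rows downward; lengths in m; the calibration is good to about 2 mm. A picture is of the moment at which its call begins. get_calibration takes no time and is no camera call.
- close_job(): hands the job in, once; it reports no verdict.
Trained networks look in the newest picture that a camera, given by its name, has taken for a name from the list of things; names that differ only in an ending like _2 or _b are one class to them, and where a whole thing is asked for, a point or a joint stands for the part that bears it (a point fixed in the world has none). Each returns a list of dicts, best first, with "conf" (0 to 1); they miss things now and then, are a little off and sometimes report something else, mostly with a low value. They report only what shows in the picture. A call takes as long as a camera call.
- look_for(label, camera): "bbox" ([left, top, right, bottom] in pixels, round what is visible of it).
The state is a dict: "time": time; "joint_positions": joint angles; "qvel": joint speeds; "joint_torque": joint torques, N m; "tool_pos": TCP position; "ee_rot": TCP orientation; "wrist_force": force on the tool from outside, world axes, zero at the start; "wrist_torque": the same for the moment, N m; "width": finger opening in m.
Only numpy, scipy, OpenCV 4.12 (cv2) and the standard library are available. Lean on these libraries where they do the work, as an engineer would, in place of code of your own. Each camera call takes 0.05 s, during which the arm holds its last target.

## Working session

There is one attempt and no reset: what is moved stays moved. The work goes in short steps, Python scripts to look and compute and a tool call to move; the robot and the scene stay as the last step left them, time stands still between calls to the robot, and variables do not carry over. Pictures are saved under pics/ and viewed, and the job is handed in when it is done.

Besides the shell and the picture viewer there is one more tool, called after "Request:" as a command line: name --pt "numbers of a row" for each row, then --argument value for the rest. jog_arm: Moves the arm, as the interface text tells. Its arguments: {"type":"object","properties":{"moves":{"type":"array","items":{"type":"array","items":{"type":"number"}}}},"required":["moves"]}

```bash
mkdir -p pics; python3 - <<'E'
from bench import *
import cv2,numpy as np
o=get_obs();print(o)
for n in("scene","top"):
    im=snapshot(n);cv2.imwrite(f"pics/{n}0.png",im[:,:,::-1]);c=get_calibration(n);print(n,c)
    for l in("case","rack","cover","blank_mid","tin_mid","key_mid","rack_tab"):
        print(l,[(d['bbox'],round(d['conf'],2)) for d in look_for(l,n)[:2]])
E
```

```text
{'time': 0.0, 'joint_positions': array([ 1.14589971e+00,  8.79587941e-02,  1.37223206e+00, -3.97729279e-06,
        1.68357759e+00, -1.03055861e-01]), 'qvel': array([ 1.66801063e-03,  2.84166836e-04,  3.14135399e-04,  2.10227762e-03,
       -9.78848161e-05, -1.84464774e-03]), 'joint_torque': array([ 1.88344333e-03, -3.40193582e+01, -3.02421927e+01,  7.19947717e-02,
        3.31548590e-02, -1.75135842e-04]), 'tool_pos': array([0.17381958, 0.52146752, 0.30151312]), 'ee_rot': array([-3.14137275e+00,  2.16465946e-03,  1.24895536e+00]), 'wrist_force': array([-0.23689312,  0.55595315, -0.08449065]), 'wrist_torque': array([-0.06702775,  0.01266832, -0.03949623]), 'width': 0.09420184808269084}
scene {'camera_matrix': array([[416.59744487,   0.        , 278.24941017],
       [  0.        , 416.59744487, 205.28579891],
       [  0.        ,   0.        ,   1.        ]]), 'k1': -0.11445469845082207, 'R': array([[-0.75652487, -0.65390812, -0.00861896],
       [-0.52853611,  0.61913371, -0.58079517],
       [ 0.38512297, -0.43483056, -0.81400411]]), 't': array([0.37294114, 0.40322017, 0.65814167]
[... 321 characters left out ...]
64)]
top {'camera_matrix': array([[415.87546047,   0.        , 276.93806678],
       [  0.        , 415.87546047, 215.13161607],
       [  0.        ,   0.        ,   1.        ]]), 'k1': -0.0994935688794812, 'R': array([[ 0.02591885, -0.99960962,  0.01043149],
       [-0.99226095, -0.0269931 , -0.12120059],
       [ 0.12143486, -0.00720939, -0.99257322]]), 't': array([-0.1115973 ,  0.58926578,  0.77863169])}
case [([116.9, 124.7, 326.2, 329.6], 0.91)]
rack []
cover [([118.2, 129.6, 274.6, 235.4], 0.94)]
blank_mid [([305.1, 170.6, 335.7, 200.1], 0.86)]
tin_mid [([350.5, 238.7, 387.0, 272.6], 0.78)]
key_mid [([309.9, 299.5, 353.1, 334.3], 0.82)]
rack_tab [([198.8, 238.9, 312.3, 313.6], 0.85)]
```

```bash
python3 - <<'E'
import cv2
for n in("scene","top"):
    im=cv2.imread(f"pics/{n}0.png")
    im=im[90:350,100:420] if n=="top" else im[100:340,150:450]
    cv2.imwrite(f"pics/{n}0c.png",cv2.resize(im,None,fx=2.3,fy=2.3,interpolation=cv2.INTER_CUBIC))
E
```

```text
(no output)
```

View pics/scene0c.png

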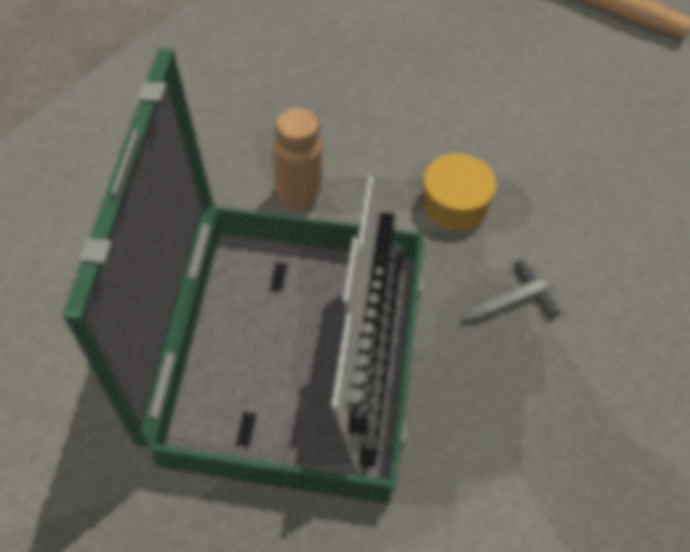

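View pics/top0c.png

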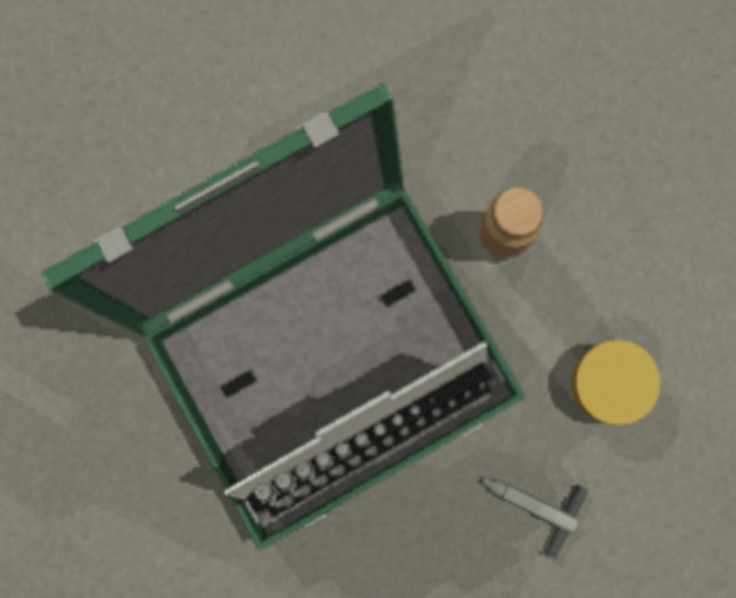

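View pics/top0.png

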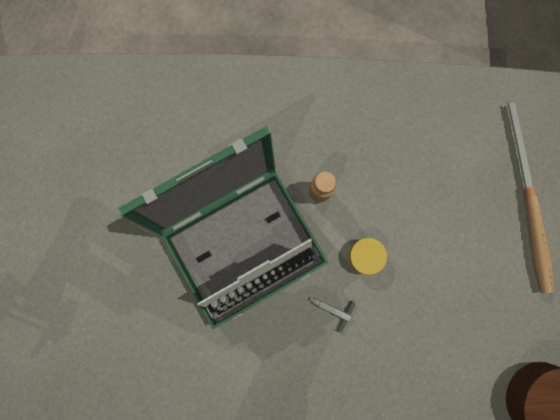

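```bash
cat > h.py <<'E'
import numpy as np,cv2
from bench import *
from scipy.optimize import least_squares
C={n:get_calibration(n) for n in("scene","top")}
def proj(n,X):
    c=C[n];p=np.atleast_2d(X)@c['R'].T+c['t'];s=p[:,:2]/p[:,2:]
    s=s*(1+c['k1']*(s**2).sum(1,keepdims=True));K=c['camera_matrix']
    return s*[K[0,0],K[1,1]]+K[:2,2]
def ray(n,uv,z):
    c=C[n];f=lambda p:proj(n,[p[0],p[1],z])[0]-uv
    return least_squares(f,[.5,.1]).x
def pan(x,y,z): return ('p',x,y,z)
def W(pt,q):
    k,a,y,b=pt[0],pt[1],pt[2],pt[3]
    if k=='p': v=[a,y,b]
    elif k=='c':
        t=q[4];v=[100-a*np.cos(t)+b*np.sin(t),y,48+a*np.sin(t)+b*np.cos(t)]
    else:
        t=q[3];v=[-72+a*np.cos(t)-b*np.sin(t),y,16+a*np.sin(t)+b*np.cos(t)]
    v=np.array(v)/1000.;c,s=np.cos(q[2]),np.sin(q[2])
    return np.array([q[0]+c*v[0]-s*v[1],q[1]+s*v[0]+c*v[1],v[2]])
E
cat > fit.py <<'E'
from h import *
obs=[('top',('p',-100,125,48),(262,545)),('top',('p',-100,-125,48),(522,395)),
('top',('c',201,126,13),(45,275)),('top',('c',201,-126,13),(386,87)),
('top',('r',126,110,0),(228,490)),('top',('r',126,-110,0),(487,347)),
('scene',('p',-100,-125,48),(422,237)),('scene',('p',-100,125,48),(392,487)),
('scene',('r',126,-110,0),(372,178)),('scene',('r',126,110,0),(335,403)),
('scene',('c',201,-126,13),(163,50)),('scene',('c',201,126,13),(69,315))]
def px(n,c): return np.array(c)/2.3+([100,90] if n=='top' else [150,100])
f=lambda q:np.concatenate([proj(n,W(p,q))[0]-px(n,c) for n,p,c in obs])
s=least_squares(f,[.5,.1,.45,1.4,1.75],loss='soft_l1');q=s.x
print(q.round(4));print(f(q).reshape(-1,2).round(1))
np.save('q.npy',q)
for n in('top','scene'):
    im=cv2.resize(cv2.imread(f'pics/{n}0.png'),None,fx=2.3,fy=2.3)
    def L(pts,col):
        P=np.array([proj(n,W(p,q))[0] for p in pts])*2.3
        cv2.polylines(im,[P.astype(int)],True,col,1)
    for z in(0,48):L([('p',x,y,z) for x,y in((-100,-125),(100,-125),(100,125),(-100,125))],(0,0,255))
    for b in(0,13):L([('c',a,y,b) for a,y in((0,-126),(201,-126),(201,126),(0,126))],(255,0,255))
    L([('r',a,y,0) for a,y in((0,-110),(126,-110),(126,-30),(146,-30),(146,30),(126,30),(126,110),(0,110))],(0,255,255))
    im=im[207:805,230:966] if n=='top' else im[230:782,345:1035]
    cv2.imwrite(f'pics/{n}fit.png',im)
for nm,p in(('tab',('r',136,0,0)),('edge',('c',201,0,13)),('hinge',('p',100,0,48)),('pivot',('p',-72,0,16))): print(nm,W(p,q).round(4))
print('blank',ray('top',[324,180],.11),'tin',ray('top',[368.5,256],.038),'key',ray('top',[331,315],.01))
E
python3 fit.py
```

```text
[ 0.5237 -0.0355  0.5442  1.3916  1.6358]
[[-1.2  0.8]
 [ 0.2  0.3]
 [-0.8  1.2]
 [ 0.4  0.2]
 [-1.   1.8]
 [-0.1 -0.8]
 [-0.  -2.7]
 [ 0.1 -2.3]
 [ 0.1 -1.9]
 [ 0.   0.8]
 [-0.  -2.2]
 [-1.  -1.3]]
tab [ 0.4828 -0.0602  0.1498]
edge [0.6315 0.0298 0.2477]
hinge [0.6093 0.0163 0.048 ]
pivot [ 0.4621 -0.0727  0.016 ]
blank [ 0.64922921 -0.17868629] tin [ 0.51648108 -0.27633806] key [ 0.3986901  -0.20846578]
```

View pics/topfit.png

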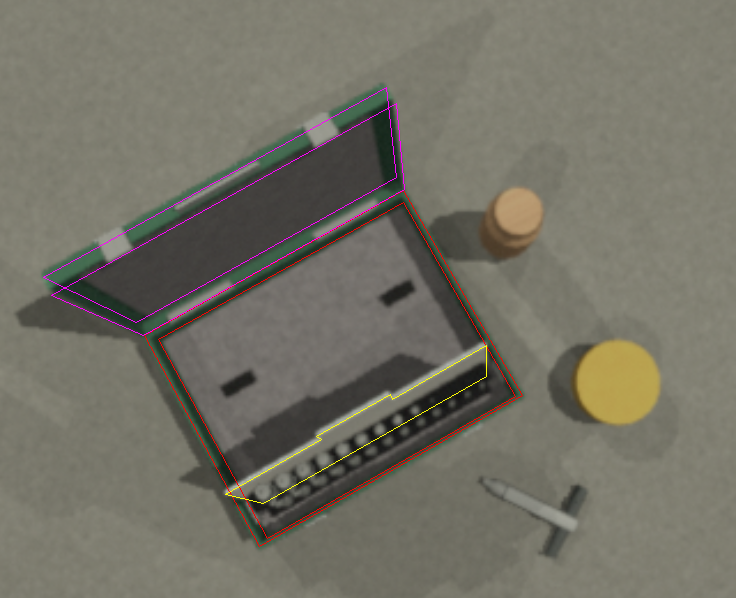

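View pics/scenefit.png

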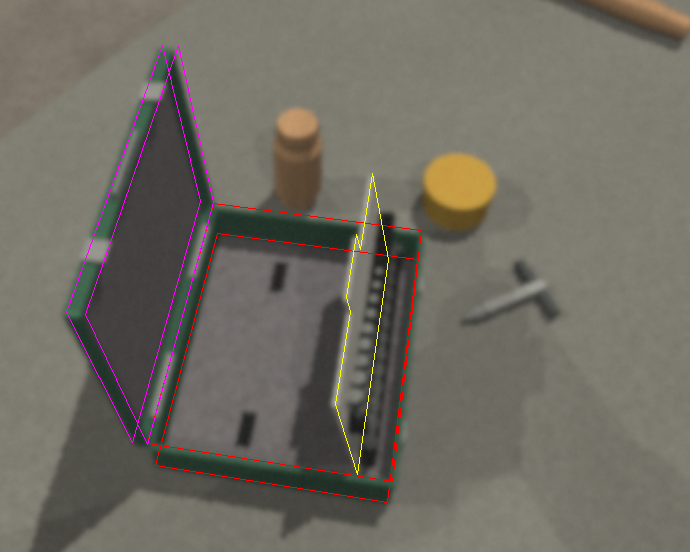

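```bash
cat > plan.py <<'E'
from h import *
from scipy.spatial.transform import Rotation as Ro
q=np.load('q.npy');u=np.array([np.cos(q[2]),np.sin(q[2]),0]);v=np.array([-u[1],u[0],0]);O=np.array([q[0],q[1],0])
def pose(U,Y,Z,tau):  # tip in case mm, tilt -> TCP pos, R
    a=np.sin(tau)*u-np.array([0,0,np.cos(tau)])
    x=-v;Rm=np.c_[x,np.cross(a,x),a]
    return O+(U*u+Y*v)/1000+[0,0,Z/1000]-.097*a,Rm
def cur():
    o=get_obs();return o['tool_pos'],Ro.from_euler('xyz',o['ee_rot']).as_matrix(),o
def tipcase():
    p,R,o=cur();t=p+.097*R[:,2]-O;return np.array([t@u,t@v,t[2]])*1000,np.arctan2(R[:,2]@u,-R[2,2])
def delta(U,Y,Z,tau):
    p,R,o=cur();P,Rm=pose(U,Y,Z,tau)
    print('rotvec',Ro.from_matrix(Rm@R.T).as_rotvec().round(3),'mm',((P-p)*1000).round(1))
def arcs(pts,tau): # differences of consecutive
    P=[pose(*c,tau)[0] for c in pts];print((np.diff(P,axis=0)*1000).round(1).tolist())
def rackP(r,gap=0,rho=136,tau=.5,h=8):
    d=np.array([np.cos(r),np.sin(r)]);m=np.array([np.sin(r),-np.cos(r)])
    w=np.array([-72,16])+rho*d-m*(h*abs(np.sin(r-tau))+gap);return (w[0],0,w[1])
E
python3 - <<'E'
from plan import *
print(tipcase());print(rackP(1.39,25));delta(*rackP(1.39,25),.5)
E
```

```text
(array([-10.73356746, 657.8323506 , 205.74357926]), np.float64(0.0001085260348508662))
(np.float64(-78.25320429642565), 0, np.float64(155.39645593446548))
rotvec [ 0.62   0.069 -2.218] mm [ 243.  -621.8  -62.2]
```

Request:
jog_arm --pt "0.031 0.0035 -0.111 12 -31 0 0" --pt "0.031 0.0035 -0.111 12 -31 0 0" --pt "0.031 0.0035 -0.111 12 -31 0 0" --pt "0.031 0.0035 -0.111 12 -31 0 0" --pt "0.031 0.0035 -0.111 12 -31 0 0" --pt "0.031 0.0035 -0.111 12 -31 0 0" --pt "0.031 0.0035 -0.111 12 -31 0 0" --pt "0.031 0.0035 -0.111 12 -31 0 0" --pt "0.031 0.0035 -0.111 12 -31 0 0" --pt "0.031 0.0035 -0.111 12 -31 0 0"

```text
time: 2.05
tool_pos: [0.294, 0.2108, 0.303]
ee_rot: [-2.89, -0.161, 0.107]
wrist_force: [-0.6, -0.3, 0.1]
width: 0.0003
```

```bash
python3 - <<'E'
from plan import *
print(tipcase(),cur()[2]['joint_positions'].round(2));delta(*rackP(1.39,25),.5)
E
```

```text
(array([-45.1668959, 345.0340371, 210.2107191]), np.float64(0.25176923643467947)) [ 0.31 -0.5   1.88  0.21  1.56  0.21]
rotvec [ 0.309  0.035 -1.105] mm [ 122.9 -310.8  -62.4]
```

Request:
jog_arm --pt "0.031 0.0035 -0.11 18 -31 -6 0" --pt "0.031 0.0035 -0.11 18 -31 -6 0" --pt "0.031 0.0035 -0.11 18 -31 -6 0" --pt "0.031 0.0035 -0.11 15 -31 -6 0" --pt "0.031 0.0035 -0.11 14 -31 -6 0" --pt "0.031 0.0035 -0.11 12 -31 -6 0" --pt "0.031 0.0035 -0.11 8 -31 -6 0" --pt "0.031 0.0035 -0.11 8 -31 -6 0" --pt "0.031 0.0035 -0.11 6 -31 -6 0" --pt "0.031 0.0035 -0.11 6 -31 -6 0" --pt "0 0 0 0 0 0 0"

```text
time: 3.42
tool_pos: [0.4167, -0.0994, 0.2421]
ee_rot: [-2.642, 0.001, -1.021]
wrist_force: [-0.6, 0.3, -0.1]
width: 0.0007
```

```bash
python3 - <<'E'
from plan import *
print(tipcase(),cur()[2]['joint_positions'].round(2));delta(*rackP(1.39,25),.5)
for n in("scene","top"):
    im=snapshot(n)[:,:,::-1];im=im[90:350,100:420] if n=="top" else im[100:340,150:450]
    cv2.imwrite(f"pics/{n}1.png",cv2.resize(im,None,fx=2.3,fy=2.3))
E
```

```text
(array([-78.18821843,   1.02891254, 156.965387  ]), np.float64(0.499877742589962)) [-0.64 -0.34  1.93  0.47  1.37  0.33]
rotvec [-0.001 -0.001 -0.006] mm [ 0.3 -0.6 -1.6]
```

View pics/scene1.png

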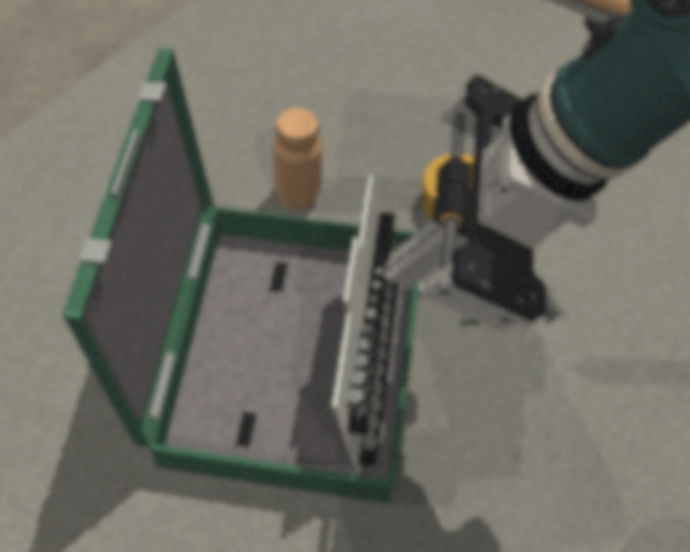

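View pics/top1.png

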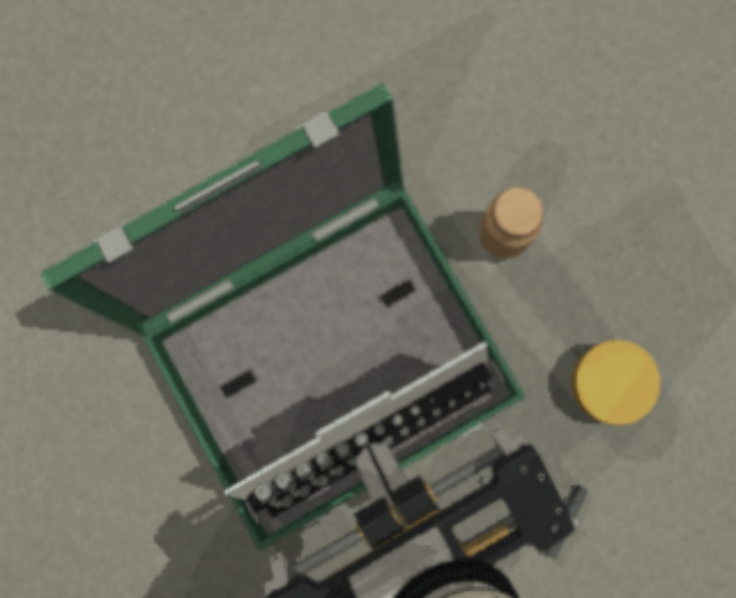

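```bash
python3 - <<'E'
from plan import *
arcs([rackP(1.39,25),rackP(1.39,17),rackP(1.39,9),rackP(1.39,0)]+[rackP(r) for r in np.linspace(1.39,0.95,9)[1:]],.5)
E
```

```text
[[6.7, 4.1, -1.4], [6.7, 4.1, -1.4], [7.6, 4.6, -1.6], [6.6, 4.0, -1.3], [6.5, 3.9, -1.7], [6.4, 3.9, -2.2], [6.3, 3.8, -2.6], [6.2, 3.7, -3.0], [6.0, 3.7, -3.4], [5.9, 3.6, -3.8], [5.7, 3.4, -4.2]]
```

Request:
jog_arm --pt "0 0 0 6.7 4 -2.5 0" --pt "0 0 0 6.7 4 -2 0" --pt "0 0 0 7.6 4.6 -1.6 0" --pt "0 0 0 6.6 4 -1.3 0" --pt "0 0 0 6.5 3.9 -1.7 0" --pt "0 0 0 6.4 3.9 -2.2 0" --pt "0 0 0 6.3 3.8 -2.6 0" --pt "0 0 0 6.2 3.7 -3 0" --pt "0 0 0 6 3.7 -3.4 0" --pt "0 0 0 5.9 3.6 -3.8 0" --pt "0 0 0 5.7 3.4 -4.2 0"

```text
time: 4.9
tool_pos: [0.4881, -0.0555, 0.2143]
ee_rot: [-2.64, -0.001, -1.019]
wrist_force: [-2.5, -1.6, -0.9]
width: 0.0006
```

```bash
python3 - <<'E'
from plan import *
print(tipcase(),cur()[2]['joint_positions'].round(2),rackP(.95))
for n in("scene","top"):
    im=snapshot(n)[:,:,::-1];im=im[90:350,100:420] if n=="top" else im[100:340,150:450]
    cv2.imwrite(f"pics/{n}2.png",cv2.resize(im,None,fx=2.3,fy=2.3))
arcs([rackP(r) for r in np.linspace(0.95,0.15,13)],.5)
E
```

```text
(array([  5.74422878,   1.58245324, 129.22910465]), np.float64(0.5011143493334234)) [-0.44 -0.19  1.88  0.45  1.2   0.47] (np.float64(4.278438491127639), 0, np.float64(128.64860541689185))
[[6.6, 4.0, -5.6], [6.3, 3.8, -6.2], [5.9, 3.6, -6.7], [5.5, 3.3, -7.2], [5.0, 3.0, -7.6], [4.6, 2.8, -8.0], [4.0, 2.4, -8.1], [3.2, 1.9, -7.7], [2.8, 1.7, -7.9], [2.4, 1.4, -8.1], [1.9, 1.2, -8.3], [1.5, 0.9, -8.4]]
```

View pics/scene2.png

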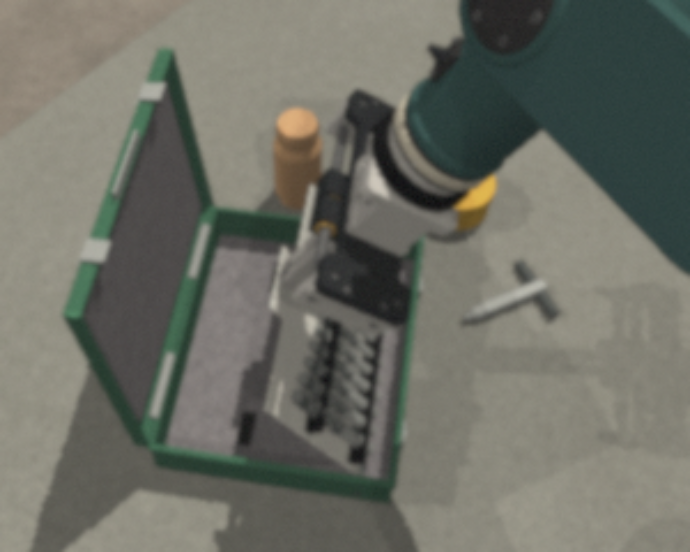

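View pics/top2.png

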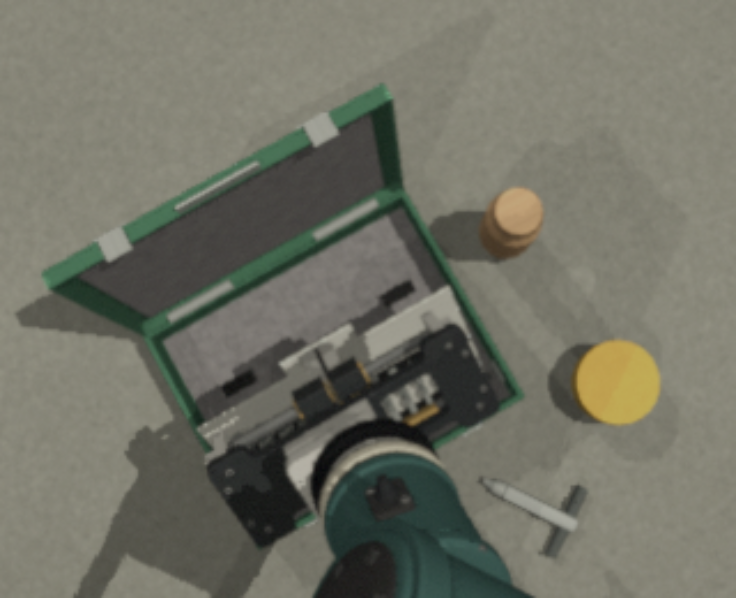

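Request:
jog_arm --pt "0 0 0 6.4 3.9 -5.6 0" --pt "0 0 0 6.2 3.7 -6.2 0" --pt "0 0 0 5.9 3.6 -6.7 0" --pt "0 0 0 5.5 3.3 -7.2 0" --pt "0 0 0 5 3 -7.6 0" --pt "0 0 0 4.6 2.8 -8 0" --pt "0 0 0 4 2.4 -8.1 0" --pt "0 0 0 3.2 1.9 -7.7 0" --pt "0 0 0 2.8 1.7 -7.9 0" --pt "0 0 0 2.4 1.4 -8.1 0" --pt "0 0 0 1.9 1.2 -8.3 0" --pt "0 0 0 1.5 0.9 -8.4 0"

```text
time: 6.5
tool_pos: [0.5371, -0.0258, 0.1241]
ee_rot: [-2.641, -0.0, -1.018]
wrist_force: [0.7, -1.1, 2.8]
width: 0.0002
```

```bash
python3 - <<'E'
from plan import *
print(tipcase(),cur()[2]['joint_positions'].round(2),rackP(.15),rackP(0))
arcs([rackP(r) for r in (.15,.1,.05,0)],.5)
E
```

```text
(array([63.02181502,  1.67954851, 38.96730609]), np.float64(0.5008106665508943)) [-0.33 -0.01  1.9   0.47  0.97  0.47] (np.float64(62.06293053549826), 0, np.float64(39.03596549400655)) (np.float64(64.0), 0, np.float64(19.835404308833624))
[[0.8, 0.5, -6.4], [0.6, 0.3, -6.4], [0.3, 0.2, -6.4]]
```

Request:
jog_arm --pt "0 0 0 0.8 0.5 -5 0" --pt "0 0 0 0.5 0.3 -4 0" --pt "0 0 0 0.3 0.2 -3 0" --pt "0 0 0 0 0 -2 0" --pt "0 0 0 0 0 -1 0" --pt "0 0 0 0 0 0 0"

```text
time: 7.25
tool_pos: [0.5383, -0.0248, 0.1094]
ee_rot: [-2.641, 0.0, -1.018]
wrist_force: [0.0, -0.8, 0.7]
width: 0.0006
```

```bash
python3 - <<'E'
from plan import *
print(tipcase())
E
```

```text
(array([64.58891036,  2.01180514, 24.275906  ]), np.float64(0.500349456472396))
```

Request:
jog_arm --pt "0 0 0 0 0 -1.5 0" --pt "0 0 0 0 0 -1.5 0" --pt "0 0 0 0 0 -1 0"

```text
time: 7.62
tool_pos: [0.5386, -0.0248, 0.1063]
ee_rot: [-2.64, -0.0, -1.018]
wrist_force: [-5.6, -1.9, 9.1]
width: 0.0007
```

Request:
jog_arm --pt "0 0 0 0 0 -1 0" --pt "0 0 0 0 0 -1 0"

```text
time: 7.88
tool_pos: [0.5388, -0.0249, 0.1059]
ee_rot: [-2.64, -0.001, -1.017]
wrist_force: [-12.9, -3.3, 19.9]
width: 0.0006
```

Request:
jog_arm --pt "0 0 0 0 0 -1 0" --pt "0 0 0 0 0 -1 0"

```text
time: 8.12
tool_pos: [0.5389, -0.0249, 0.1055]
ee_rot: [-2.639, -0.001, -1.016]
wrist_force: [-20.5, -4.3, 28.5]
width: 0.0004
```

Request:
jog_arm --pt "0 0 0 0 0 4 0" --pt "0 0 0 -4 -2.5 10 0" --pt "0 0 0 -10 -6 25 0" --pt "0 0 0 -17 -10 40 0" --pt "0 0 0 -17 -10 40 0" --pt "0 0 0 -17 -10 40 0"

```text
time: 8.88
tool_pos: [0.4725, -0.0633, 0.2613]
ee_rot: [-2.642, 0.001, -1.018]
wrist_force: [0.7, 0.1, -0.0]
width: 0.0003
```

```bash
python3 - <<'E'
from plan import *
print(tipcase())
for n in("scene","top"):
    im=snapshot(n)[:,:,::-1];im=im[90:350,100:420] if n=="top" else im[100:340,150:450]
    cv2.imwrite(f"pics/{n}3.png",cv2.resize(im,None,fx=2.3,fy=2.3))
E
```

```text
(array([-11.74320057,   3.23953273, 176.12902089]), np.float64(0.49993412883709665))
```

View pics/scene3.png

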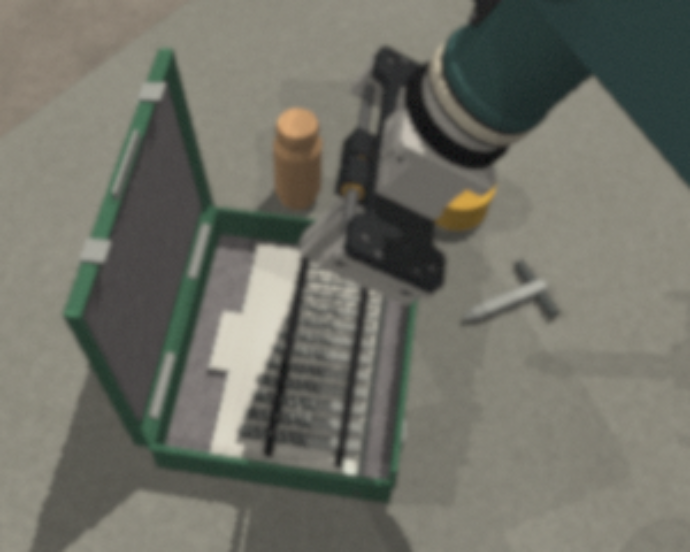

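View pics/top3.png

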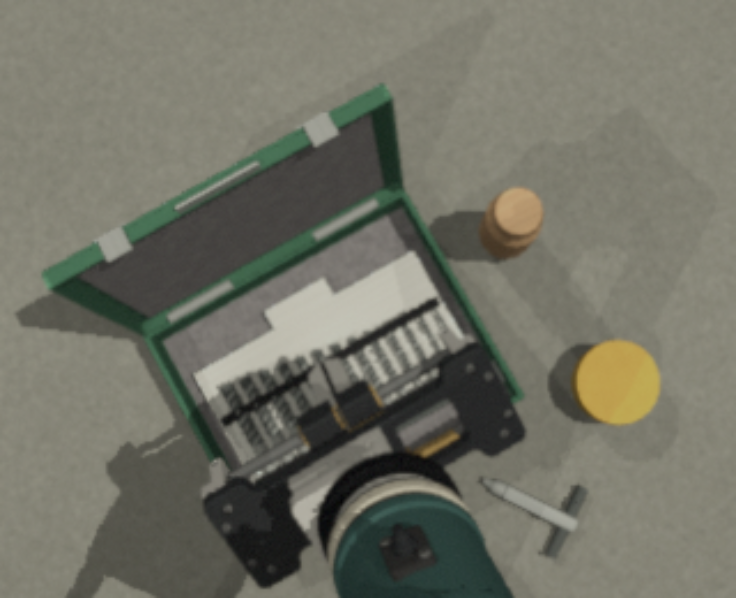

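```bash
sed -e "s/^s=least.*/import sys\nobs=[o for o in obs if o[0]==sys.argv[1]]\ns=least_squares(f,[.5,.1,.45,1.4,1.75]);q=s.x/" -e "/np.save/d" fit.py > fit1.py; sed -i '/^for n in/,/fit.png/d' fit1.py; python3 fit1.py top; python3 fit1.py scene
python3 - <<'E'
from plan import *
print('up');delta(-12,0,300,.5);print('over');delta(175,0,300,0)
E
```

```text
[ 0.5246 -0.0362  0.5429  1.3916  1.6385]
[[-0.9  0.4]
 [ 0.6 -0. ]
 [-0.4  0.2]
 [ 0.9 -0.6]
 [-0.7  1.3]
 [ 0.4 -1.2]]
tab [ 0.4837 -0.0609  0.1498]
edge [0.6329 0.0292 0.2477]
hinge [0.6102 0.0154 0.048 ]
pivot [ 0.4629 -0.0734  0.016 ]
blank [ 0.64922921 -0.17868629] tin [ 0.51648108 -0.27633806] key [ 0.3986901  -0.20846578]
[ 0.5217 -0.0332  0.5438  1.3888  1.6293]
[[ 0.1 -1.5]
 [ 0.1 -0.7]
 [-0.  -0.7]
 [-0.1  2.4]
 [ 0.6 -1. ]
 [-0.5  0.5]]
tab [ 0.4812 -0.0577  0.1498]
edge [0.6284 0.0313 0.2479]
hinge [0.6073 0.0185 0.048 ]
pivot [ 0.4601 -0.0705  0.016 ]
blank [ 0.64922921 -0.17868629] tin [ 0.51648108 -0.27633806] key [ 0.3986901  -0.20846578]
up
rotvec [ 0.004  0.01  -0.007] mm [ -0.6  -1.2 119. ]
over
rotvec [-0.257  0.436 -0.009] mm [199.2 119.7 130.9]
```

Request:
jog_arm --pt "-0.043 0.073 0 0 0 25 0" --pt "-0.043 0.073 0 0 0 25 0" --pt "-0.043 0.073 0 0 0 25 0" --pt "-0.043 0.073 0 0 0 25 0" --pt "-0.043 0.073 0 0 0 20 0" --pt "-0.043 0.073 0 0 0 10 0" --pt "0 0 0 0 0 0 0"

```text
time: 9.85
tool_pos: [0.4745, -0.0626, 0.3895]
ee_rot: [3.134, 0.011, -1.019]
wrist_force: [-0.2, -0.3, -0.3]
width: 0.0005
```

```bash
python3 - <<'E'
from plan import *
print(tipcase(),cur()[2]['joint_positions'].round(2));delta(168,0,300,0)
E
```

```text
(array([-56.95556919,   3.30941111, 292.51233291]), np.float64(-0.00811635650630628)) [-0.25 -0.07  1.35  0.    1.87  0.77]
rotvec [-0.005 -0.013 -0.008] mm [193.  114.1   7.5]
```

Request:
jog_arm --pt "0 0 0 24 14.2 2 0" --pt "0 0 0 24 14.2 2 0" --pt "0 0 0 24 14.2 2 0" --pt "0 0 0 24 14.2 2 0" --pt "0 0 0 24 14.2 0 0" --pt "0 0 0 24 14.2 0 0" --pt "0 0 0 24 14.2 0 0" --pt "0 0 0 24 14.2 0 0" --pt "0 0 0 0 0 0 0"

```text
time: 10.98
tool_pos: [0.6663, 0.0508, 0.3951]
ee_rot: [3.131, 0.013, -1.02]
wrist_force: [-0.8, 0.9, -0.6]
width: 0.0004
```

```bash
python3 - <<'E'
from plan import *
print(tipcase(),cur()[2]['joint_positions'].round(2))
for n in("scene","top"):
    im=snapshot(n)[:,:,::-1];im=im[90:350,100:420] if n=="top" else im[100:340,150:450]
    cv2.imwrite(f"pics/{n}4.png",cv2.resize(im,None,fx=2.3,fy=2.3))
E
```

```text
(array([165.59113758,   1.23857798, 298.13346987]), np.float64(-0.010943135181041605)) [-0.01  0.38  0.84  0.01  1.94  1.01]
```

View pics/scene4.png

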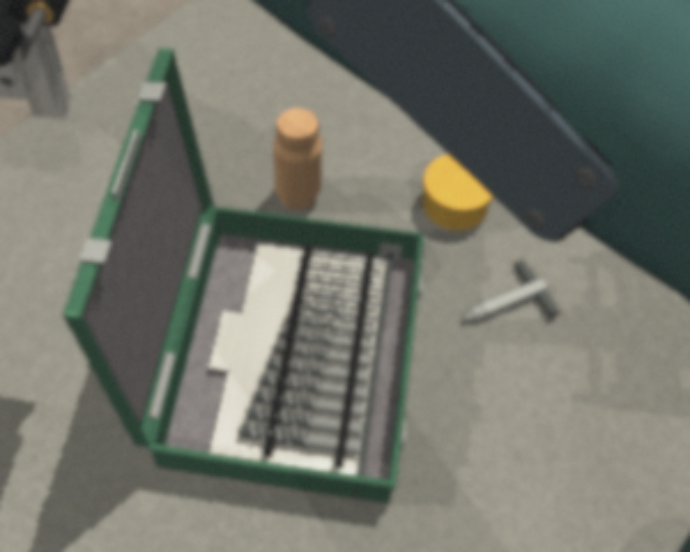

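View pics/top4.png

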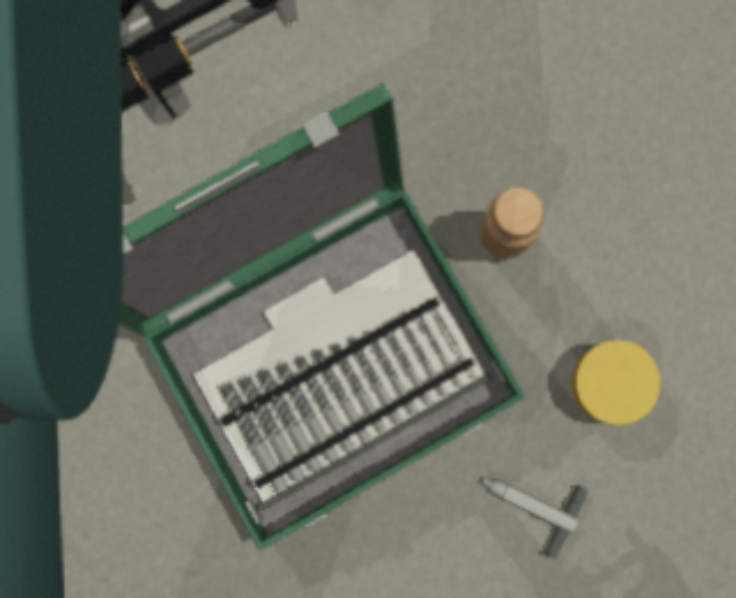

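```bash
cat >> plan.py <<'E'
def covP(t,rho=185,h=8):
    d=np.array([-np.cos(t),np.sin(t)]);n=np.array([np.sin(t),np.cos(t)])
    w=np.array([100,48])+rho*d+13*n;return (w[0]+h,0,w[1])
E
python3 - <<'E'
from plan import *
T=[1.64-.05*i for i in range(33)]+[0]
P=[pose(*covP(t),0)[0] for t in T];D=np.diff(P,axis=0)*1000
for t,d in zip(T[1:],D):print(round(t,2),d.round(1))
print(covP(1.64))
E
```

```text
1.59 [-7.9 -4.8  1.1]
1.54 [-7.9 -4.8  0.6]
1.49 [-7.9 -4.8  0.1]
1.44 [-7.9 -4.8 -0.3]
1.39 [-7.9 -4.8 -0.8]
1.34 [-7.9 -4.8 -1.3]
1.29 [-7.8 -4.7 -1.7]
1.24 [-7.7 -4.7 -2.2]
1.19 [-7.6 -4.6 -2.6]
1.14 [-7.5 -4.5 -3.1]
1.09 [-7.4 -4.4 -3.5]
1.04 [-7.2 -4.4 -3.9]
0.99 [-7.  -4.2 -4.3]
0.94 [-6.8 -4.1 -4.7]
0.89 [-6.6 -4.  -5.1]
0.84 [-6.4 -3.9 -5.5]
0.79 [-6.1 -3.7 -5.9]
0.74 [-5.9 -3.6 -6.2]
0.69 [-5.6 -3.4 -6.6]
0.64 [-5.3 -3.2 -6.9]
0.59 [-5.  -3.  -7.2]
0.54 [-4.7 -2.8 -7.5]
0.49 [-4.4 -2.7 -7.7]
0.44 [-4.  -2.4 -8. ]
0.39 [-3.7 -2.2 -8.2]
0.34 [-3.3 -2.  -8.4]
0.29 [-3.  -1.8 -8.6]
0.24 [-2.6 -1.6 -8.8]
0.19 [-2.2 -1.4 -8.9]
0.14 [-1.8 -1.1 -9. ]
0.09 [-1.5 -0.9 -9.1]
0.04 [-1.1 -0.6 -9.2]
0 [-0.6 -0.3 -7.4]
(np.float64(133.76134595815074), 0, np.float64(231.65825071154433))
```

Request:
jog_arm --pt "0 0 0 0 0 -22 0" --pt "0 0 0 0 0 -22 0" --pt "0 0 0 0 0 -22 0" --pt "0 0 0 -7 -4 0 0" --pt "0 0 0 -7 -4 0 0" --pt "0 0 0 -7 -4 0 0" --pt "0 0 0 -5 -3 0 0"

```text
time: 11.95
tool_pos: [0.6401, 0.0354, 0.3352]
ee_rot: [3.141, 0.007, -1.02]
wrist_force: [3.5, 2.3, 3.7]
width: 0.0007
```

```bash
python3 - <<'E'
from plan import *
print(tipcase(),cur()[2]['joint_positions'].round(2))
E
```

```text
(array([136.21142694,   1.06310646, 238.2079564 ]), np.float64(-0.0008171007641092442)) [-0.04  0.29  1.07  0.01  1.79  0.99]
```

Request:
jog_arm --pt "0 0 0 -7.9 -4.8 -1 0" --pt "0 0 0 -7.9 -4.8 -1 0" --pt "0 0 0 -7.9 -4.8 -1 0" --pt "0 0 0 -7.9 -4.8 -1.3 0" --pt "0 0 0 -7.9 -4.8 -1.3 0" --pt "0 0 0 -7.9 -4.8 -1.3 0"

```text
time: 12.7
tool_pos: [0.5915, 0.0061, 0.3255]
ee_rot: [3.134, 0.01, -1.021]
wrist_force: [2.3, 0.0, 3.0]
width: 0.0004
```

```bash
python3 - <<'E'
from plan import *
print(tipcase(),covP(1.34))
for n in("scene",):
    im=snapshot(n)[:,:,::-1];im=im[90:350,100:420] if n=="top" else im[50:340,100:450]
    cv2.imwrite(f"pics/{n}5.png",cv2.resize(im,None,fx=2,fy=2))
E
```

```text
(array([ 78.69639458,   1.41356473, 228.51421434]), np.float64(-0.008044772833886648)) (np.float64(78.33602959747417), 0, np.float64(231.06842671514406))
```

View pics/scene5.png

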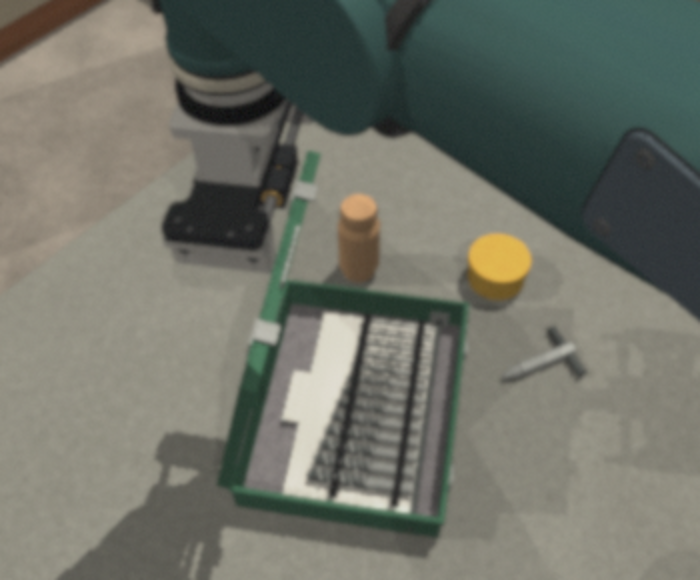

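Cover is at about 1.35 and following; rack flat; case in place. Continuing the arc.

Request:
jog_arm --pt "0 0 0 -7.8 -4.7 -1 0" --pt "0 0 0 -7.7 -4.7 -1.7 0" --pt "0 0 0 -7.6 -4.6 -2.3 0" --pt "0 0 0 -7.5 -4.5 -3 0" --pt "0 0 0 -7.4 -4.4 -3.5 0" --pt "0 0 0 -7.2 -4.4 -3.9 0" --pt "0 0 0 -7 -4.2 -4.3 0" --pt "0 0 0 -6.8 -4.1 -4.7 0" --pt "0 0 0 -6.6 -4 -5.1 0" --pt "0 0 0 -6.4 -3.9 -5.5 0"

```text
time: 14.0
tool_pos: [0.5197, -0.0373, 0.2905]
ee_rot: [3.134, 0.01, -1.021]
wrist_force: [2.7, 1.9, 0.5]
width: 0.0004
```

```bash
python3 - <<'E'
from plan import *
print(tipcase(),covP(.84))
E
```

```text
(array([ -5.14060489,   1.46348892, 193.46462577]), np.float64(-0.007571792288496336)) (np.float64(-5.800262221020837), 0, np.float64(194.43599393054598))
```

Request:
jog_arm --pt "0 0 0 -6.1 -3.7 -5.9 0" --pt "0 0 0 -5.9 -3.6 -6.2 0" --pt "0 0 0 -5.6 -3.4 -6.6 0" --pt "0 0 0 -5.3 -3.2 -6.9 0" --pt "0 0 0 -5 -3 -7.2 0" --pt "0 0 0 -4.7 -2.8 -7.5 0" --pt "0 0 0 -4.4 -2.7 -7.7 0" --pt "0 0 0 -4 -2.4 -8 0" --pt "0 0 0 -3.7 -2.2 -8.2 0" --pt "0 0 0 -3.3 -2 -8.4 0" --pt "0 0 0 -3 -1.8 -8.6 0"

```text
time: 15.38
tool_pos: [0.4689, -0.068, 0.2089]
ee_rot: [3.134, 0.01, -1.021]
wrist_force: [1.7, 1.2, 1.4]
width: 0.0003
```

```bash
python3 - <<'E'
from plan import *
print(tipcase(),covP(.29))
E
```

```text
(array([-64.46461573,   1.45343692, 111.95501019]), np.float64(-0.007681550933624355)) (np.float64(-65.5577380434861), 0, np.float64(113.35833202605964))
```

Request:
jog_arm --pt "0 0 0 -2.6 -1.6 -8.5 0" --pt "0 0 0 -2.2 -1.4 -8.5 0" --pt "0 0 0 -1.8 -1.1 -8.5 0" --pt "0 0 0 -1.5 -0.9 -8 0" --pt "0 0 0 -1 -0.5 -6 0" --pt "0 0 0 0 0 -4 0" --pt "0 0 0 0 0 -2 0" --pt "0 0 0 0 0 0 0"

```text
time: 16.38
tool_pos: [0.4599, -0.0732, 0.1637]
ee_rot: [3.134, 0.01, -1.021]
wrist_force: [-0.8, 0.7, -0.1]
width: 0.0001
```

```bash
python3 - <<'E'
from plan import *
print(tipcase(),covP(0))
E
```

```text
(array([-74.90403752,   1.70898025,  66.73742994]), np.float64(-0.007850873726695184)) (np.float64(-77.0), 0, np.float64(61.0))
```

Request:
jog_arm --pt "0 0 0 0 0 -2 0" --pt "0 0 0 0 0 -1 0"

```text
time: 16.62
tool_pos: [0.46, -0.0733, 0.161]
ee_rot: [3.134, 0.01, -1.021]
wrist_force: [-1.1, -0.0, 1.1]
width: 0.0006
```

Request:
jog_arm --pt "0 0 0 0 0 -1 0" --pt "0 0 0 0 0 -1 0"

```text
time: 16.88
tool_pos: [0.46, -0.0734, 0.159]
ee_rot: [3.134, 0.01, -1.021]
wrist_force: [-0.5, -0.7, 1.4]
width: 0.0005
```

Request:
jog_arm --pt "0 0 0 0 0 -1 0" --pt "0 0 0 0 0 -1 0"

```text
time: 17.12
tool_pos: [0.46, -0.0734, 0.1588]
ee_rot: [3.134, 0.009, -1.021]
wrist_force: [-5.2, 1.0, 13.0]
width: 0.0007
```

Request:
jog_arm --pt "0 0 0 0 0 -1 0" --pt "0 0 0 0 0 0 0" --pt "0 0 0 0 0 0 0" --pt "0 0 0 0 0 0 0"

```text
time: 17.62
tool_pos: [0.46, -0.0734, 0.1588]
ee_rot: [3.134, 0.009, -1.021]
wrist_force: [-6.0, 1.5, 14.5]
width: 0.0008
```

Request:
jog_arm --pt "0 0 0 0 0 4 0" --pt "0 0 0 0 0 20 0" --pt "0 0 0 0 0 45 0" --pt "0 0 0 0 0 50 0" --pt "0 0 0 -10 40 45 0" --pt "0 0 0 -10 50 10 0" --pt "0 0 0 -10 55 0 0" --pt "0 0 0 -10 55 0 0" --pt "0 0 0 0 55 0 0" --pt "0 0 0 0 55 0 0" --pt "0 0 0 0 0 0 0"

```text
time: 19.0
tool_pos: [0.4194, 0.2398, 0.329]
ee_rot: [3.133, 0.011, -1.015]
wrist_force: [-0.1, -0.9, 0.8]
width: 0.0006
```

```bash
python3 - <<'E'
from plan import *
print(tipcase())
q=np.load('q.npy');q[4]=0;q[3]=0
for n in("scene","top"):
    im=cv2.resize(snapshot(n)[:,:,::-1],None,fx=2.3,fy=2.3)
    for b in(0,13):cv2.polylines(im,[np.array([proj(n,W(('c',a,y,b),q))[0]*2.3 for a,y in((0,-126),(201,-126),(201,126),(0,126))]).astype(int)],True,(255,0,255),1)
    im=im[207:805,230:966] if n=='top' else im[230:782,345:1035]
    cv2.imwrite(f"pics/{n}6.png",im)
    for l in("cover","blank_mid","tin_mid","key_mid"):
        print(l,[(d['bbox'],round(d['conf'],2)) for d in look_for(l,n)[:1]])
E
```

```text
(array([ 52.47942393, 290.51657115, 232.02761727]), np.float64(-0.008446505637362496))
cover [([220.5, 218.7, 331.4, 312.2], 0.77)]
blank_mid []
tin_mid [([224.5, 212.3, 330.9, 309.7], 0.45)]
key_mid []
cover [([158.8, 174.5, 325.8, 331.0], 0.74)]
blank_mid []
tin_mid [([348.4, 238.2, 386.5, 274.2], 0.67)]
key_mid [([309.5, 299.1, 356.9, 332.3], 0.87)]
```

View pics/scene6.png

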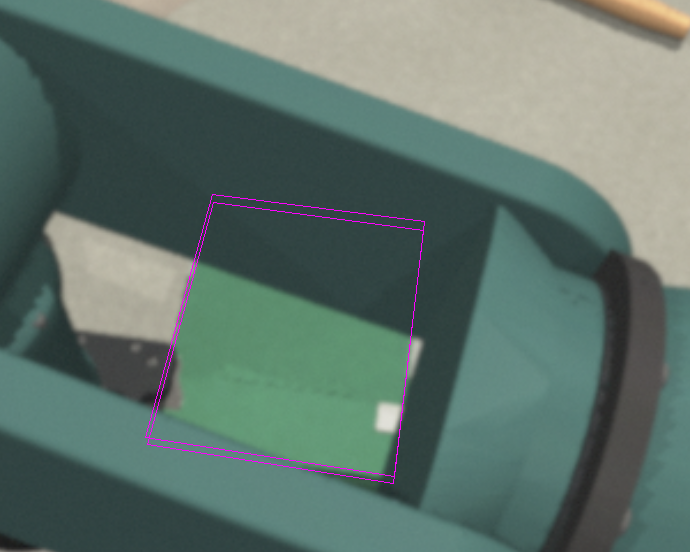

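View pics/top6.png

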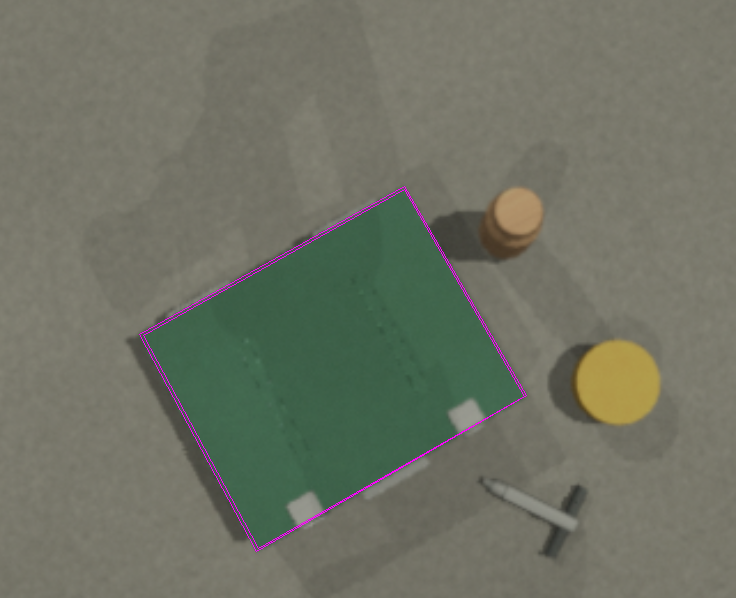

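```bash
python3 -c "
from bench import *
print(get_obs()['wrist_force'],get_obs()['qvel'].round(3));print(close_job())"
```

```text
[-0.54824313  0.05301166  0.12847899] [0.006 0.001 0.    0.    0.001 0.001]
the job is handed in; nothing more can be done
None
```

I pushed the rack down flat by its tab, then swung the cover over it and pressed it shut, all with closed fingertips. I handed the job in at about 19 s of the 61 s allowed; no verdict is reported.

**Rack:** It met its stop with the fingertip at 20.6 mm. The pictures taken before I moved the cover show it lying flat in the pan.

**Cover:** The fingertip stopped hard at 61.8 mm under about 15 N, against an expected 61 mm. The shut-cover outline from my fit matches the final top picture.

**Case and bystanders:** In the final top picture, the pan corners, blank, tin and key are where they started.

**Arm:** It finished clear of everything, with the wrist force near zero.

**Failed or weak checks:**
- While seating the rack, the fingertip force rose to about 28 N down and 20 N sideways, so I backed off. The case shows no visible shift.
- In the final scene view the arm hid most of the case. The detector missed the blank in both pictures and gave a false tin there, so the bystander check rests on the top picture.
- My initial pose fit differed by about 2.5 pixels (roughly 4 mm) between the two cameras.

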